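# Lock back the sprung belt-tension wheel of a laboratory shaker

## Task

The drive belt is off this laboratory shaker, and its sprung tension wheel has to be locked back before the new belt can go on. Take the red-headed lock pin out of the tool block, set it in the white-ringed eye of the wheel and use it to swing the wheel anticlockwise against its spring, feeling gently for the lock hole hidden underneath, until the pin drops in; push it fully home, upright, and let go so that the pin alone holds the wheel. Never force the pin or let the wheel fly back, and leave the two drivers, the bottle and the beaker where they stand.

Things in the scene. Friction and masses are not known exactly. Their poses are not given: they have to be found in the camera images.
- shaker: Orbital shaker, platform off, fixed: white housing 260 (x) x 280 (y) x 70 mm tall, aluminium deck at 70 mm, controls on its -x side; origin at the centre of its underside, z up. On deck: tension wheel; big toothed pulley (radius 56 mm, top 118 mm) at x +65, y +45; motor pulley at x -95, y +45; corner posts 100 mm tall at x +-105, y +-117 mm.
- wheel_axis (a point): On the tension wheel's vertical axis, level with its upper face (94 mm above the bench); fixed at x -20, y -50 mm on the shaker. Wheel: yellow disc, radius 66 mm, 8 mm thick; centre boss radius 15 mm, 13 mm proud; black roller, radius 21 mm, 31 mm proud, 55 mm from the axis, 150 degrees anticlockwise of the eye. The lock plate (14 mm thick) lies under it, top face 84 mm above the bench.
- eye (a point): Centre of the eye at the wheel's upper face (94 mm above the bench): vertical through hole, 11.4 mm diameter, white ring painted round it, 52 mm from the wheel's axis; turns with the wheel. At rest it lies 0.87 rad clockwise (from above) of the shaker's own +x direction.
- lock_plate_face (a point): On the wheel's axis, at the lock plate's top face. The fixed plate has one vertical lock hole, 11.4 mm diameter, 14 mm deep, 52 mm from the axis, hidden by the disc until the eye stands over it. The plate is clamped through slots, so its hole is not exactly known: it lines up with the eye somewhere from 0.5 to 1.0 rad of wheel angle. Elsewhere the tip lands on flat plate, 12 mm short of home.
- tension_wheel (a joint): Wheel angle, rad: 0 at rest on its stop, growing anticlockwise seen from above, against its spring; hard stop at 1.25. Spring torque 0.125 N m at rest plus 0.25 N m per rad (5 to 7 N at the eye where it locks); it turns freely and flies back if let go.
- lock_pin: Lock pin, 60 mm, 55 to 90 g: bevelled steel shank 10 mm diameter, 22 mm long; steel collar 26 mm diameter, 4 mm thick; red round head 18 mm diameter, 34 mm tall. Origin at the shank's lower end, z towards the head. It stands in a tool block hole, collar on the block, head 44 to 78 mm above the bench. Home: collar on the wheel, lower end 72 mm above the bench, 12 mm down in the lock hole.
- pin_tip (a point): Centre of the lower end of the lock pin's shank (the pin's origin). A light push of under 15 N seats the pin once it is over the lock hole; a clumsy shove bends it.
- tool_block: Dark grey tool block, fixed, 180 (x) x 60 (y) x 40 mm tall, origin at the centre of its underside. Three vertical holes, 12 mm diameter, 30 mm deep, along its x at -60, 0 and +60 mm, hold the lock pin and the two drivers in any order.
- driver_blue: Stubby hex driver with a blue handle (24 mm diameter, 50 mm tall), 76 mm long, standing in the tool block with its handle from 40 to 90 mm above the bench; origin at the lower end of its shank. Leave it alone.
- driver_black: The same, with a black handle. Leave it alone.
- reagent_bottle: Amber glass reagent bottle, 64 mm in diameter and 130 mm tall, standing on the bench to the left of the shaker; origin at the centre of its underside. Leave it alone.
- beaker: Small glass beaker, 60 mm in diameter and 75 mm tall, standing on the bench to the left of the shaker; origin at the centre of its underside. Leave it alone.
Mind the look-alikes: they are no part of the job. What is shaped like the lock_pin but turquoise is not meant.

How it is judged:
On the way, in this order (a step that is already met when the one before it is completed fails the run):
1. the lock pin is in the eye of the wheel (horizontal distance between pin_tip and eye below 0.004 m and z of pin_tip in the frame of shaker below 0.09 m), for 0.1 s.
2. with the pin in its eye the wheel is swung against its spring, past 0.3 rad (horizontal distance between pin_tip and eye below 0.004 m and z of pin_tip in the frame of shaker below 0.092 m and value of joint tension_wheel above 0.3 rad), for 0.1 s.
At the end, for the whole second after the job is handed in: The released pin is upright (within 8 degrees) in the eye (within 4 mm), its lower end 66 to 75 mm above the shaker's underside (collar within 3 mm of the wheel), the wheel held at 0.45 to 1.05 rad, all at rest; nothing else disturbed (horizontal distance between pin_tip and eye below 0.004 m and z of pin_tip in the frame of shaker between 0.066 and 0.075 m and angle between lock_pin's own z axis and vertical below 0.14 rad and value of joint tension_wheel between 0.45 and 1.05 rad and linear speed of lock_pin below 0.02 m/s and velocity of joint tension_wheel between -0.1 and 0.1 rad/s); the robot touches nothing.
It fails at once if the pin is forced: it bears on the wheel and lock plate with more than 40 N in all (contact force between lock_pin and shaker above 40 N).
It fails at once if the wheel flies back under its spring (faster than 3 rad/s) (velocity of joint tension_wheel below -3 rad/s).
It fails at once if a driver, the bottle or the beaker is moved more than 20 mm or tipped more than 0.35 rad (distance of any of driver_blue, driver_black, reagent_bottle, beaker from where it was at the start of the episode above 0.02 m or angle between any of driver_blue, driver_black, reagent_bottle, beaker's own z axis and vertical above 0.35 rad).
It also fails if it takes over 72 s, if anything falls off the work surface, if the arm or the gripper's body presses on something with over 40 N, if the wrist force passes 120 N, or if a joint passes its speed limit or range.

## Robot

A 7-joint arm with a two-finger parallel gripper is mounted at the origin on the work surface. World frame = base frame: x ahead of the robot, y to its left, z up, the work surface at z = 0. Lengths are in m, angles in rad, forces in N, time in s.
With the tool pointing down it reaches from about 0.35 to 0.9 m from the base axis. Payload 8.1 kg.
Tool frame: the origin (TCP) lies between the finger pads; the fingertips stand ahead of it and the grasp point (between the pads) is the TCP (arm.nose_length is the z of the fingertips in the tool frame, in m); z points along the fingers, y is the line along which they close (so a half turn about z gives the same grasp; the last joint's range is limited). The gripper opens to 92 mm and grips with 3 to 60 N. Pads are 19 mm wide; open, the fingers measure 130 mm over their backs; the gripper's body (75 mm by 190 mm) begins 47 mm behind the grasp point.
Start: joints at [-1.229, 0.434, 0.025, 1.573, -0.012, 1.134, -0.075], TCP at [0.269, 0.564, 0.246] pointing down, gripper open.
Joint ranges: [-2.62, 2.62], [-0.44, 2.09], [-1.27, 1.32], [0.08, 2.57], [-1.32, 4.46], [0.12, 2], [-2.74, 2.74]. Speed limits (rad/s): [2.22, 2.22, 3.01, 3.01, 3.14, 3.14, 3.14].

## Interface

Orientations are given as a rotation vector (axis times angle).
In Python, from cell import sensors, optics, arm gives the robot as it stands.
- The arm moves only by the tool arm_command, never from a script. Its argument "deltas" is one flat list of numbers, 7 for each row, row after row: the turn, a rotation vector about the world's x, y, z as a fraction of full scale, then the shift along the world's x, y, z as a fraction of full scale, then the finger opening in mm, from 0 to 91.8. In form: [wx, wy, wz, dx, dy, dz, fingers, wx, wy, wz, dx, dy, dz, fingers, ...]. A call has 1 to 20 rows; each row is the pose to reach, as a shift and turn from the pose commanded when the call began; what a row does not reach only later rows make up. Full scale, the value 1, is 1 m for a shift and 90 degrees for a turn. A row lasts 1/10 s, in which the tool goes at most 50 mm and 8.59 degrees, less where a joint would pass 70% of its speed; a pose out of reach is approached as far as the arm can. A call with a number of a shift or a turn outside -1 to 1 is refused whole. A call with a gripper value outside its range is refused whole. The fingers move at their own pace and stop on an object; "force" is the grip in N (left out, the last holds). Time passes only in rows, so rows that repeat a pose let the fingers close. It gives the time, the measured TCP pose, the force, the opening and the grip force at its end, in the units of the state.
- sensors.observe(): the state, without advancing time (a new reading comes with each control period).
- optics.get_image(name): name is "side" or "top"; returns the picture (384x512x3 uint8, blue, green, red); there is no depth.
- optics.calibration(name): a dict with "camera_matrix" (3x3 intrinsics, pixels), "rvec" (rotation vector, rad) and "tvec" (3), from world to camera coordinates, as OpenCV has them. Camera axes: x right, y down, z forward; pixel columns grow to the right and rows downward; lengths in m; the calibration is good to about 2 mm. A picture is of the moment at which its call begins. calibration takes no time and is no camera call.
- arm.sign_off(): hands the job in; it is judged then, once.
The state is a dict: "clock": time; "joints": joint angles; "dq": joint speeds; "joint_efforts": joint torques, N m; "position": TCP position; "ee_rot": TCP orientation; "force": force on the tool from outside, world axes, zero at the start; "ft_torque": the same for the moment, N m; "width": opening from 0.0 (shut) to 1.0 (fully open); "gripper_force": force on a finger pad.
Only numpy, scipy, OpenCV 4.12 (cv2) and the standard library are available. Lean on these libraries where they do the work, as an engineer would, in place of code of your own. Each camera call takes 0.05 s, during which the arm holds its last target. There are 200 camera calls.

## Working session

There is one attempt and no reset: what is moved stays moved. The work goes in short steps, Python scripts to look and compute and a tool call to move; the robot and the scene stay as the last step left them, time stands still between calls to the robot, and variables do not carry over. Pictures are saved under pics/ and viewed, at most 10 in all, crops included, and the job is handed in when it is done.

Besides the shell and the picture viewer there is one more tool, called after "Emit:" by a JSON object that holds its "api" and its "payload", one argument or row to a line. arm_command: Moves the arm, as the interface text tells. Its arguments: {"type":"object","properties":{"deltas":{"type":"array","items":{"type":"number"}},"force":{"type":"number"}},"required":["deltas"]}

```bash
mkdir -p pics; python3 - <<'E'
from cell import sensors, optics, arm
import cv2, numpy as np
s=sensors.observe(); print({k:np.round(v,3).tolist() for k,v in s.items()}, arm.nose_length)
for n in("top","side"):
    cv2.imwrite(f"pics/{n}0.png",optics.get_image(n)); c=optics.calibration(n); print(n,c)
E
```

```text
{'clock': 0.0, 'joints': [-1.229, 0.435, 0.025, 1.574, -0.012, 1.134, -0.075], 'dq': [-0.001, -0.0, 0.0, 0.001, 0.0, -0.001, 0.0], 'joint_efforts': [-0.0, -66.787, 0.985, -31.446, -0.061, 0.043, 0.0], 'position': [0.269, 0.564, 0.245], 'ee_rot': [-0.693, -3.064, 0.002], 'force': [-0.68, -0.618, 0.253], 'ft_torque': [-0.048, 0.025, 0.069], 'gripper_force': 0.0, 'width': 0.997} 0.019
top {'camera_matrix': array([[396.84659589,   0.        , 255.80109698],
       [  0.        , 396.84659589, 194.20920151],
       [  0.        ,   0.        ,   1.        ]]), 'rvec': array([ 2.15407695, -2.12736644,  0.17917319]), 'tvec': array([0.00913195, 0.52190066, 1.01039165])}
side {'camera_matrix': array([[494.60116946,   0.        , 263.20218518],
       [  0.        , 494.60116946, 193.78747572],
       [  0.        ,   0.        ,   1.        ]]), 'rvec': array([ 2.3454355 , -0.32852351,  0.11337524]), 'tvec': array([-0.50808588,  0.19013624,  1.17089366])}
```

View pics/top0.png

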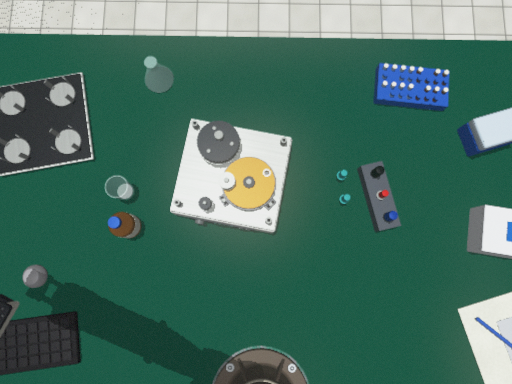

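View pics/side0.png

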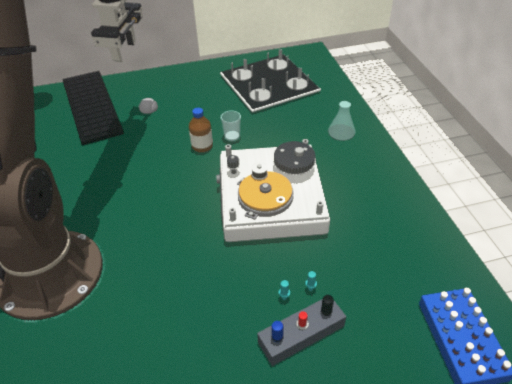

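The top view shows the red head at (384,194), in the tool block's middle hole. The black driver is at (378,171) and the blue driver at (392,216). The wheel's boss is at (249,183), the eye's white ring at (267,173) and the roller at (228,181).

Things that could be taken for the pin: turquoise pins at (342,174) and (345,199), which are excluded by colour, and the red-headed pin at (384,194), which I choose. In the side view they are at (285,290), (311,281) and (303,319).

```bash
cat > h.py <<'E'
import cv2, numpy as np
from cell import sensors, optics, arm
def cal(n):
    c=optics.calibration(n); R=cv2.Rodrigues(c["rvec"])[0]; return c["camera_matrix"],R,c["tvec"].reshape(3)
def ray(n,uv):
    K,R,t=cal(n); d=R.T@np.linalg.solve(K,[uv[0],uv[1],1.]); return -R.T@t,d
def plane(n,uv,z):
    o,d=ray(n,uv); return o+d*(z-o[2])/d[2]
def tri(ua,ub):
    P=[]
    for n in("top","side"):
        K,R,t=cal(n); P.append(K@np.c_[R,t])
    X=cv2.triangulatePoints(P[0],P[1],np.float64(ua).reshape(2,1),np.float64(ub).reshape(2,1)).ravel(); return X[:3]/X[3]
def blobs(im,lo,hi,amin=5,roi=None):
    hsv=cv2.cvtColor(im,cv2.COLOR_BGR2HSV); m=cv2.inRange(hsv,np.array(lo),np.array(hi))
    if roi:
        k=np.zeros_like(m); x0,y0,x1,y1=roi; k[y0:y1,x0:x1]=1; m*=k
    n,l,st,c=cv2.connectedComponentsWithStats(m)
    return sorted([(int(st[i,4]),np.round(c[i],2).tolist(),st[i,:4].tolist()) for i in range(1,n) if st[i,4]>=amin],reverse=True)
E
python3 - <<'E'
from h import *
t=cv2.imread("pics/top0.png"); s=cv2.imread("pics/side0.png")
rt=blobs(t,(0,150,100),(8,255,255),5,(360,150,410,240)); rs=blobs(s,(0,150,100),(8,255,255),5,(250,280,350,370))
rt2=blobs(t,(172,150,100),(180,255,255),5,(360,150,410,240)); rs2=blobs(s,(172,150,100),(180,255,255),5,(250,280,350,370))
print(rt,rt2,rs,rs2)
for n,im,roi in(("top",t,(240,150,290,220)),("side",s,(230,165,300,220))):
    y=blobs(im,(15,120,80),(32,255,255),50,roi); w=blobs(im,(0,0,190),(180,70,255),3,(256,160,275,185) if n=="top" else (270,190,292,210))
    print(n,"yel",y[:2],"white",w)
    for b in y[:1]+w: print(plane(n,b[1],.094))
bl=blobs(t,(105,150,60),(128,255,255),10,(360,150,410,240)); print("blue",bl,plane("top",bl[0][1],.09))
print("red z.078",plane("top",rt[0][1],.07))
if rs: print(tri(rt[0][1],rs[0][1]))
# tool block + black driver
g=np.vstack([np.hstack([cv2.resize(t[150:240,330:420],(360,360),interpolation=2),cv2.resize(t[140:230,190:280],(360,360),interpolation=2)])])
cv2.imwrite("pics/crop1.png",g)
E
```

```text
[(33, [384.45, 192.76], [382, 190, 6, 7])] [] [(93, [302.18, 318.53], [299, 312, 8, 15])] []
top yel [(1270, [254.61, 183.15], [240, 158, 35, 50])] white [(90, [270.46, 164.53], [262, 160, 13, 16]), (43, [266.35, 172.4], [263, 168, 8, 9])]
[0.54161753 0.01928377 0.094     ]
[ 0.59047495 -0.020539    0.094     ]
[ 0.56981864 -0.01021202  0.094     ]
side yel [(1351, [264.67, 191.5], [239, 172, 53, 39])] white [(45, [280.2, 199.13], [276, 196, 9, 7]), (15, [289.87, 207.4], [287, 204, 5, 6])]
[0.54118733 0.03004982 0.094     ]
[ 0.57030563 -0.00574688  0.094     ]
[ 0.5844594  -0.03847693  0.094     ]
blue [(93, [390.72, 215.43], [385, 211, 13, 10])] [ 0.46436708 -0.32385914  0.09      ]
red z.078 [ 0.52535667 -0.31707174  0.07      ]
[ 0.52330066 -0.31660567  0.0707217 ]
```

View pics/crop1.png

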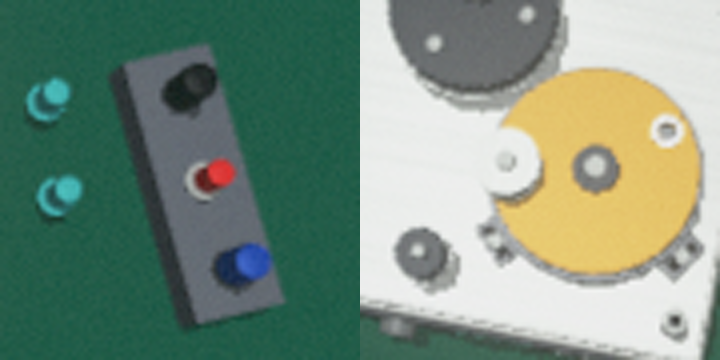

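The crop shows the red head with its steel collar standing in the block, with both turquoise pins loose on the bench. The white-ringed eye is at upper right on the yellow disc, and the roller is on the left.

```bash
python3 - <<'E'
from h import *
t=cv2.imread("pics/top0.png"); s=cv2.imread("pics/side0.png")
for n,im,roi in(("top",t,(200,140,300,230)),("side",s,(220,160,310,230))):
    x0,y0,x1,y1=roi; hsv=cv2.cvtColor(im,cv2.COLOR_BGR2HSV); m=cv2.inRange(hsv,np.array((15,120,80)),np.array((32,255,255)))
    k=np.zeros_like(m);k[y0:y1,x0:x1]=1;m*=k
    c=max(cv2.findContours(m,cv2.RETR_EXTERNAL,cv2.CHAIN_APPROX_NONE)[0],key=cv2.contourArea).reshape(-1,2)
    P=np.array([plane(n,p,.094) for p in c])[:,:2]
    h=cv2.convexHull(np.float32(P)).reshape(-1,2)
    # algebraic circle fit, robust
    Q=P.copy()
    for _ in range(8):
        A=np.c_[2*Q,np.ones(len(Q))]; a=np.linalg.lstsq(A,(Q**2).sum(1),rcond=None)[0]; r=np.sqrt(a[2]+a[:2]@a[:2]); e=np.abs(np.hypot(*(P-a[:2]).T)-r); Q=P[e<max(.002,np.sort(e)[len(e)//2])]
    print(n,"axis",a[:2].round(4),"r",r.round(4),len(Q),len(P))
print("boss",plane("top",(249,181.75),.107))
E=tri((266.35,172.4),(280.2,199.13)); print("eye tri",E)
# shaker deck yaw, block yaw
hsv=cv2.cvtColor(t,cv2.COLOR_BGR2HSV)
for nm,lo,hi,roi,z in(("deck",(0,0,150),(180,60,255),(165,110,300,240),.07),("block",(0,0,60),(180,75,140),(355,150,405,240),.04)):
    m=cv2.inRange(hsv,np.array(lo),np.array(hi)); k=np.zeros_like(m);x0,y0,x1,y1=roi;k[y0:y1,x0:x1]=1;m*=k
    m=cv2.morphologyEx(m,cv2.MORPH_CLOSE,np.ones((7,7)))
    c=max(cv2.findContours(m,cv2.RETR_EXTERNAL,cv2.CHAIN_APPROX_NONE)[0],key=cv2.contourArea).reshape(-1,2)
    P=np.float32([plane("top",p,z)[:2]*1000 for p in c]); print(nm,cv2.minAreaRect(P),cv2.boxPoints(cv2.minAreaRect(P)).round(0).tolist())
print("black",plane("top",(330+200/4,150+80/4),.09))
E
```

```text
top axis [0.5439 0.0348] r 0.0638 121 172
side axis [0.5432 0.0351] r 0.065 100 136
boss [0.54251156 0.03336852 0.107     ]
eye tri [ 0.56888154 -0.01006815  0.09870973]
deck ((566.2781982421875, 80.86580657958984), (275.0416564941406, 265.4696960449219), 79.78121948242188) [[411.0, -31.0], [673.0, -78.0], [721.0, 193.0], [460.0, 240.0]]
block ((523.0842895507812, -310.568603515625), (180.41990661621094, 71.71684265136719), 13.69352912902832) [[427.0, -297.0], [444.0, -367.0], [619.0, -324.0], [602.0, -254.0]]
black [ 0.58090965 -0.30131725  0.09      ]
```

The axis at (.5435,.035) and the shaker yaw of about −10° predict an eye at (.5695,−.010), and the measured eye agrees. The block yaw is about 13.7°, and the pin is at about (.5235,−.3165).

Emit:
{"api": "arm_command", "payload": {
  "deltas": [0, 0, -0.8, 0.25, -0.88, -0.04, 50, 0, 0, -0.8, 0.25, -0.88, -0.04, 50, 0, 0, -0.8, 0.25, -0.88, -0.04, 50, 0, 0, -0.8, 0.25, -0.88, -0.04, 50, 0, 0, -0.8, 0.25, -0.88, -0.04, 50, 0, 0, -0.8, 0.25, -0.88, -0.04, 50, 0, 0, -0.8, 0.25, -0.88, -0.04, 50, 0, 0, -0.8, 0.25, -0.88, -0.04, 50, 0, 0, -0.8, 0.25, -0.88, -0.04, 50, 0, 0, -0.8, 0.25, -0.88, -0.04, 50, 0, 0, -0.8, 0.25, -0.88, -0.04, 50, 0, 0, -0.8, 0.25, -0.88, -0.04, 50, 0, 0, -0.8, 0.25, -0.88, -0.04, 50, 0, 0, -0.8, 0.25, -0.88, -0.04, 50, 0, 0, -0.8, 0.25, -0.88, -0.04, 50, 0, 0, -0.8, 0.25, -0.88, -0.04, 50, 0, 0, -0.8, 0.25, -0.88, -0.04, 50, 0, 0, -0.8, 0.25, -0.88, -0.04, 50],
  "force": 30
}}

```text
clock: 1.9
position: [0.5149, -0.3025, 0.2058]
ee_rot: [-2.361, -2.072, -0.0]
force: [0.5, 0.6, 0.5]
width: 0.544
gripper_force: 0.0
```

Emit:
{"api": "arm_command", "payload": {
  "deltas": [0, 0, -0.765, 0.004, 0, -0.05, 50, 0, 0, -0.765, 0.004, 0, -0.05, 50, 0, 0, -0.765, 0.004, 0, -0.05, 50, 0, 0, -0.765, 0.004, 0, -0.05, 50, 0, 0, -0.765, 0.004, 0, -0.05, 50, 0, 0, -0.765, 0.004, 0, -0.05, 50, 0, 0, -0.765, 0.004, 0, -0.05, 50, 0, 0, -0.765, 0.004, 0, -0.05, 50, 0, 0, -0.765, 0.004, 0, -0.05, 50, 0, 0, -0.765, 0.004, 0, -0.05, 50]
}}

```text
clock: 2.9
position: [0.5186, -0.3005, 0.1561]
ee_rot: [3.118, 0.381, -0.001]
force: [-0.4, 1.1, -0.1]
width: 0.546
gripper_force: 0.0
```

```bash
cat >> h.py <<'E'
def st():
    s=sensors.observe(); R=cv2.Rodrigues(np.array(s["ee_rot"]))[0]
    print("t",round(float(s["clock"]),2),"p",np.round(s["position"],4).tolist(),"yaw",round(float(np.degrees(np.arctan2(R[1,1],R[0,1]))),1),"z",R[:,2].round(3).tolist(),"F",np.round(s["force"],1).tolist(),"T",np.round(s["ft_torque"],2).tolist(),"w",round(float(s["width"])*91.8,1),"g",round(float(s["gripper_force"]),1)); return s
E
python3 -c "
from h import *
st(); cv2.imwrite('pics/side1.png',optics.get_image('side')); print(blobs(cv2.imread('pics/side1.png'),(0,150,100),(8,255,255),5,(250,280,350,370)))"
```

```text
t 2.9 p [0.5186, -0.3005, 0.1561] yaw -76.1 z [-0.001, -0.0, -1.0] F [-0.4, 1.1, -0.1] T [-0.1, 0.2, 0.0] w 50.1 g 0.0
[(93, [302.16, 318.71], [299, 312, 8, 15])]
```

Emit:
{"api": "arm_command", "payload": {
  "deltas": [0, 0, 0, 0.005, -0.016, 0, 50, 0, 0, 0, 0.005, -0.016, -0.03, 50, 0, 0, 0, 0.005, -0.016, -0.06, 50, 0, 0, 0, 0.005, -0.016, -0.09, 50, 0, 0, 0, 0.005, -0.016, -0.09, 50, 0, 0, 0, 0.005, -0.016, -0.09, 10, 0, 0, 0, 0.005, -0.016, -0.09, 10, 0, 0, 0, 0.005, -0.016, -0.09, 10, 0, 0, 0, 0.005, -0.016, -0.09, 10, 0, 0, 0, 0.005, -0.016, -0.09, 10, 0, 0, 0, 0.005, -0.016, -0.09, 10],
  "force": 30
}}

```text
clock: 4.05
position: [0.5239, -0.3156, 0.0672]
ee_rot: [-3.117, -0.375, -0.001]
force: [-1.6, 4.9, 8.4]
width: 0.189
gripper_force: 30.0
```

```bash
python3 -c "
from h import *
st(); im=optics.get_image('side'); cv2.imwrite('pics/side2.png',cv2.resize(im[230:384,200:400],(800,616))[:600])"
```

```text
t 4.05 p [0.5239, -0.3156, 0.0672] yaw -76.3 z [0.001, 0.002, -1.0] F [-1.6, 4.9, 8.4] T [1.01, 0.61, -0.04] w 17.4 g 30.0
```

View pics/side2.png

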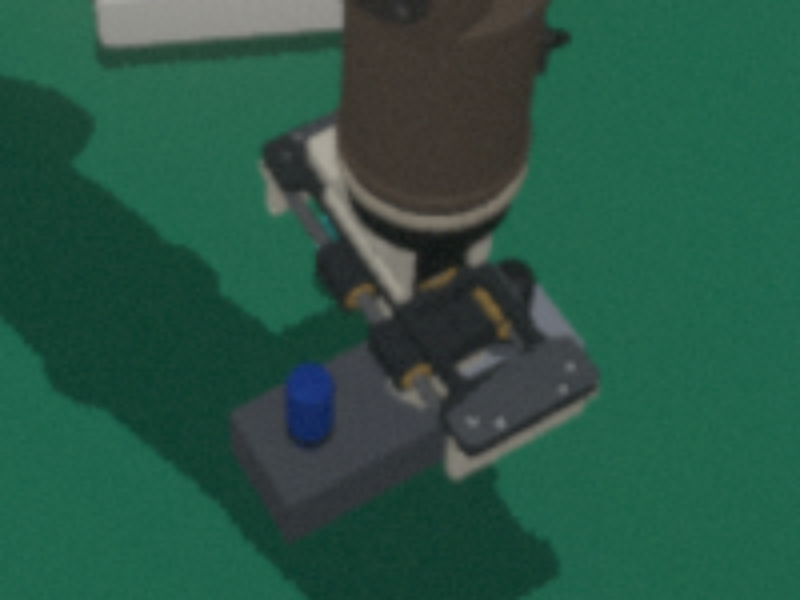

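The gripper holds the 18 mm head at 17.4 mm opening and the blue driver stands untouched. Now I lift.

Emit:
{"api": "arm_command", "payload": {
  "deltas": [0, 0, 0, 0, 0, 0.02, 10, 0, 0, 0, 0, 0, 0.04, 10, 0, 0, 0, 0, 0, 0.08, 10, 0, 0, 0, 0, 0, 0.12, 10, 0, 0, 0, 0, 0, 0.15, 10, 0, 0, 0, 0, 0, 0.15, 10],
  "force": 45
}}

```text
clock: 4.7
position: [0.525, -0.3185, 0.221]
ee_rot: [3.115, 0.373, 0.009]
force: [0.4, -0.7, -0.7]
width: 0.188
gripper_force: 45.0
```

```bash
python3 -c "
from h import *
st()"
```

```text
t 4.7 p [0.525, -0.3185, 0.221] yaw -76.3 z [0.006, -0.003, -1.0] F [0.4, -0.7, -0.7] T [-0.1, 0.15, 0.03] w 17.2 g 45.0
```

Emit:
{"api": "arm_command", "payload": {
  "deltas": [0, 0, 0.735, 0.046, 0.306, -0.01, 10, 0, 0, 0.735, 0.046, 0.306, -0.01, 10, 0, 0, 0.735, 0.046, 0.306, -0.01, 10, 0, 0, 0.735, 0.046, 0.306, -0.01, 10, 0, 0, 0.735, 0.046, 0.306, -0.01, 10, 0, 0, 0.735, 0.046, 0.306, -0.01, 10, 0, 0, 0.735, 0.046, 0.306, -0.01, 10, 0, 0, 0.735, 0.046, 0.306, -0.01, 10, 0, 0, 0.735, 0.046, 0.306, -0.01, 10, 0, 0, 0.735, 0.046, 0.306, -0.01, 10, 0, 0, 0.735, 0.046, 0.306, -0.01, 10, 0, 0, 0.735, 0.046, 0.306, -0.01, 10]
}}

```text
clock: 5.9
position: [0.5696, -0.0112, 0.2063]
ee_rot: [2.412, 2.012, -0.0]
force: [0.4, 0.6, 0.3]
width: 0.186
gripper_force: 45.0
```

```bash
python3 -c "
from h import *
st(); im=optics.get_image('side'); cv2.imwrite('pics/side3r.png',im); tp=optics.get_image('top'); cv2.imwrite('pics/top3r.png',tp)
cv2.imwrite('pics/c3.png',np.hstack([cv2.resize(im[120:240,210:310],(400,480),interpolation=2),cv2.resize(tp[120:240,210:310],(400,480),interpolation=2)]))"
```

```text
t 5.9 p [0.5696, -0.0112, 0.2063] yaw -10.3 z [-0.0, -0.0, -1.0] F [0.4, 0.6, 0.3] T [-0.14, 0.08, -0.01] w 17.1 g 45.0
```

View pics/c3.png

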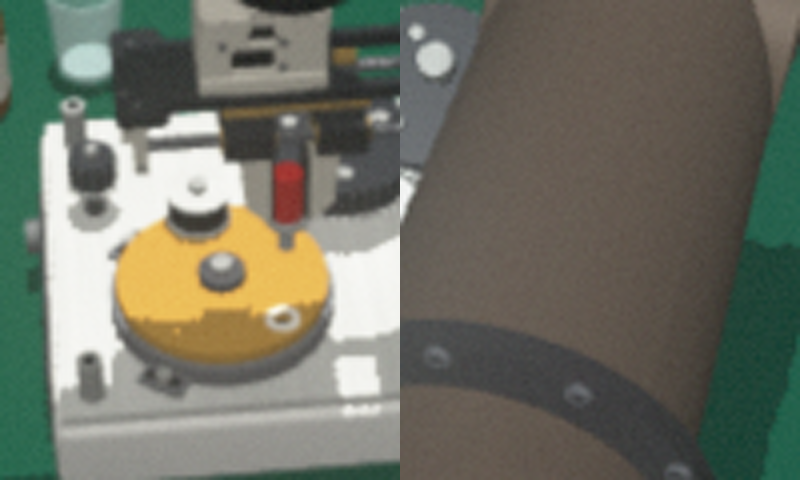

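The side view shows the red head held upright at crop (287,190) with its shank below at (287,240), and the eye at crop (283,318). The arm hides the top view, so I zoom in on the side view and measure there.

```bash
python3 - <<'E'
from h import *
im=cv2.imread('pics/side3r.png')
c=im[150:210,255:310]; cv2.imwrite('pics/z3.png',cv2.resize(c,None,fx=10,fy=10,interpolation=cv2.INTER_CUBIC))
print(blobs(im,(0,120,70),(8,255,255),5,(260,150,310,200)), blobs(im,(0,0,190),(180,70,255),3,(270,190,292,210)))
K,R,t=cal("side")
p=np.array([.5696,-.0112,.2063])
for d in(0,-.012,-.0265,-.0305,-.0525): print(d,cv2.projectPoints(p+[0,0,d],cv2.Rodrigues(R)[0],t,K,None)[0].ravel())
print("eye proj",cv2.projectPoints(np.array([.5695,-.0101,.094]),cv2.Rodrigues(R)[0],t,K,None)[0].ravel())
E
```

```text
[(100, [281.8, 167.57], [278, 161, 8, 15])] [(13, [279.08, 197.15], [277, 196, 6, 4])]
0 [281.06599787 166.43019099]
-0.012 [281.01062387 170.3303742 ]
-0.0265 [280.9448272  174.96466203]
-0.0305 [280.92688675 176.22826991]
-0.0525 [280.82979963 183.06645306]
eye proj [280.40644368 200.44108702]
```

View pics/z3.png

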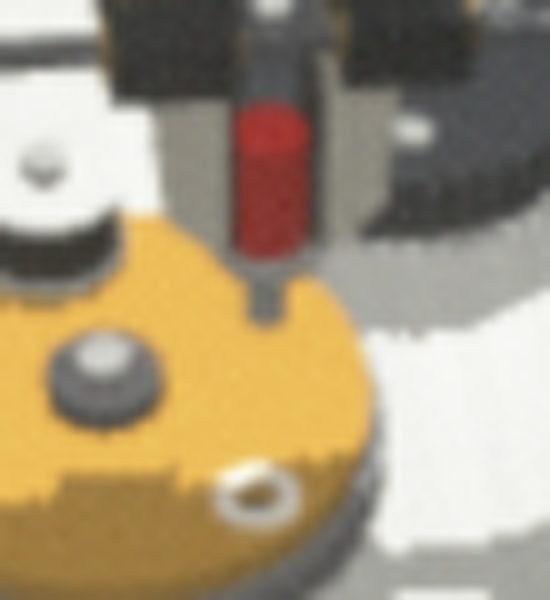

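The zoom shows the shank tip at about (281.1,182) px, with the collar just under the red head. The eye is at about (280.2,199.2), so the pin sits about 1 mm too far in +x. I descend to just above the eye and compare there.

Emit:
{"api": "arm_command", "payload": {
  "deltas": [0, 0, 0, -0.001, 0.001, -0.02, 10, 0, 0, 0, -0.001, 0.001, -0.04, 10, 0, 0, 0, -0.001, 0.001, -0.054, 10, 0, 0, 0, -0.001, 0.001, -0.054, 10, 0, 0, 0, -0.001, 0.001, -0.054, 10]
}}

```text
clock: 6.5
position: [0.5688, -0.01, 0.1527]
ee_rot: [2.41, 2.015, -0.0]
force: [0.2, 1.0, 0.2]
width: 0.185
gripper_force: 45.0
```

```bash
python3 - <<'E'
from h import *
s=st(); im=optics.get_image('side'); cv2.imwrite('pics/side4r.png',im)
c=im[160:220,255:310]; cv2.imwrite('pics/z4.png',cv2.resize(c,None,fx=10,fy=10,interpolation=cv2.INTER_CUBIC))
K,R,t=cal("side"); p=np.array(s["position"])
for d in(0,-.0492): print(d,cv2.projectPoints(p+[0,0,d],cv2.Rodrigues(R)[0],t,K,None)[0].ravel())
E
```

```text
t 6.5 p [0.5688, -0.01, 0.1527] yaw -10.2 z [-0.0, -0.0, -1.0] F [0.2, 1.0, 0.2] T [-0.06, 0.07, -0.01] w 17.0 g 45.0
0 [280.35482906 183.13514603]
-0.0492 [280.16123338 197.75459371]
```

View pics/z4.png

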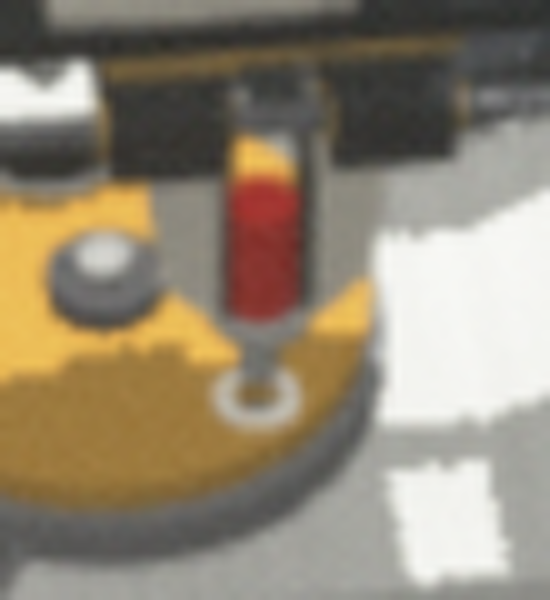

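The tip is about 9 mm above the wheel and nearly centred over the ring, at most 1 mm off in +x (shank column 281.1 against eye 280.7). I correct that and feel downwards in small steps.

Emit:
{"api": "arm_command", "payload": {
  "deltas": [0, 0, 0, -0.001, 0, -0.004, 10, 0, 0, 0, -0.001, 0, -0.008, 10, 0, 0, 0, -0.001, 0, -0.01, 10, 0, 0, 0, -0.001, 0, -0.011, 10, 0, 0, 0, -0.001, 0, -0.011, 10]
}}

```text
clock: 7.05
position: [0.5682, -0.0093, 0.1417]
ee_rot: [2.409, 2.016, 0.002]
force: [1.9, 2.7, 0.9]
width: 0.19
gripper_force: 45.0
```

```bash
python3 -c "
from h import *
st()"
```

```text
t 7.05 p [0.5682, -0.0093, 0.1417] yaw -10.2 z [0.001, 0.0, -1.0] F [1.9, 2.7, 0.9] T [0.39, -0.32, 0.04] w 17.4 g 45.0
```

Emit:
{"api": "arm_command", "payload": {
  "deltas": [0, 0, 0, 0.0005, 0.0008, -0.001, 10, 0, 0, 0, 0.0005, 0.0008, -0.002, 10, 0, 0, 0, 0.0005, 0.0008, -0.002, 10]
}}

```text
clock: 7.35
position: [0.5683, -0.0088, 0.1393]
ee_rot: [2.41, 2.015, 0.0]
force: [1.2, 1.7, -0.5]
width: 0.191
gripper_force: 45.0
```

```bash
python3 -c "
from h import *
st()"
```

```text
t 7.35 p [0.5683, -0.0088, 0.1393] yaw -10.2 z [0.0, 0.0, -1.0] F [1.2, 1.7, -0.5] T [0.32, -0.4, 0.0] w 17.6 g 45.0
```

Emit:
{"api": "arm_command", "payload": {
  "deltas": [0, 0, 0, 0.0004, 0.0006, -0.0015, 10, 0, 0, 0, 0.0004, 0.0006, -0.003, 10, 0, 0, 0, 0.0004, 0.0006, -0.003, 10, 0, 0, 0, 0.0004, 0.0006, -0.003, 10]
}}

```text
clock: 7.75
position: [0.5684, -0.0084, 0.1362]
ee_rot: [-2.41, -2.015, 0.001]
force: [1.3, 1.9, -1.4]
width: 0.186
gripper_force: 45.0
```

```bash
python3 - <<'E'
from h import *
s=st(); im=optics.get_image('side'); cv2.imwrite('pics/side5r.png',im)
c=im[160:220,255:310]; cv2.imwrite('pics/z5.png',cv2.resize(c,None,fx=10,fy=10,interpolation=cv2.INTER_CUBIC))
E
```

```text
t 7.75 p [0.5684, -0.0084, 0.1362] yaw -10.2 z [-0.0, -0.0, -1.0] F [1.3, 1.9, -1.4] T [0.16, -0.26, 0.0] w 17.1 g 45.0
```

View pics/z5.png

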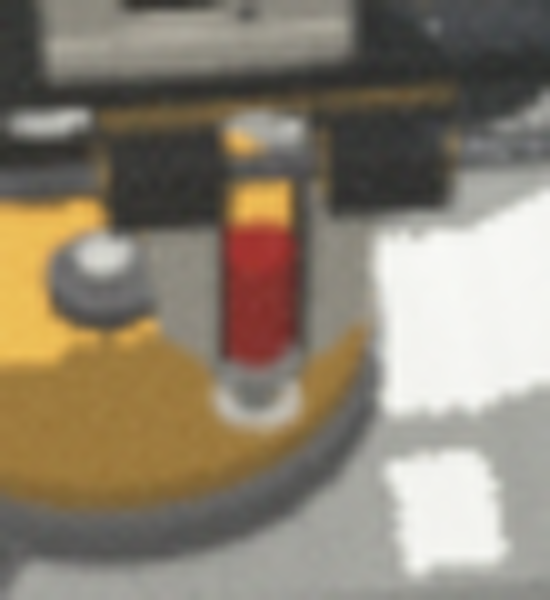

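The collar is now close above the white ring and the shank is in the eye at (280.7,198.5). Next I swing the wheel along the arc to 0.3 rad.

Emit:
{"api": "arm_command", "payload": {
  "deltas": [0, 0, 0, 0, 0, 0, 10, 0, 0, 0, 0.0022, 0.0013, 0, 10, 0, 0, 0, 0.0043, 0.0028, 0, 10, 0, 0, 0, 0.0064, 0.0043, 0, 10, 0, 0, 0, 0.0084, 0.006, 0, 10, 0, 0, 0, 0.0103, 0.0077, 0, 10, 0, 0, 0, 0.0121, 0.0096, 0, 10, 0, 0, 0, 0.0121, 0.0096, 0, 10, 0, 0, 0, 0.0121, 0.0096, 0, 10],
  "force": 60
}}

```text
clock: 8.7
position: [0.5806, 0.0013, 0.1363]
ee_rot: [2.41, 2.015, -0.0]
force: [-2.9, -1.9, -2.4]
width: 0.183
gripper_force: 60.0
```

```bash
python3 - <<'E'
from h import *
st()
E
```

```text
t 8.7 p [0.5806, 0.0013, 0.1363] yaw -10.2 z [-0.0, -0.0, -1.0] F [-2.9, -1.9, -2.4] T [-0.65, 0.76, 0.0] w 16.8 g 60.0
```

Tangential force is about −3.4 N, as expected for the spring at 0.3 rad, with little radial load. I go on to 0.45 rad and lower gently onto the plate.

Emit:
{"api": "arm_command", "payload": {
  "deltas": [0, 0, 0, 0.0017, 0.002, 0, 10, 0, 0, 0, 0.0033, 0.004, 0, 10, 0, 0, 0, 0.0049, 0.0061, 0, 10, 0, 0, 0, 0.0049, 0.0061, -0.001, 10, 0, 0, 0, 0.0049, 0.0061, -0.002, 10, 0, 0, 0, 0.0049, 0.0061, -0.003, 10, 0, 0, 0, 0.0049, 0.0061, -0.003, 10]
}}

```text
clock: 9.4
position: [0.5858, 0.0071, 0.1335]
ee_rot: [2.41, 2.015, 0.001]
force: [-2.8, -3.9, -0.3]
width: 0.185
gripper_force: 60.0
```

```bash
python3 - <<'E'
from h import *
st()
E
```

```text
t 9.4 p [0.5858, 0.0071, 0.1335] yaw -10.2 z [0.001, -0.0, -1.0] F [-2.8, -3.9, -0.3] T [-0.96, 0.67, -0.01] w 17.0 g 60.0
```

Emit:
{"api": "arm_command", "payload": {
  "deltas": [0, 0, 0, 0, 0, -0.001, 10, 0, 0, 0, 0, 0, -0.001, 10, 0, 0, 0, 0, 0, -0.001, 10]
}}

```text
clock: 9.7
position: [0.5859, 0.0071, 0.133]
ee_rot: [2.41, 2.015, 0.001]
force: [-4.0, -3.5, 6.6]
width: 0.183
gripper_force: 60.0
```

Contact with the plate is at TCP z ≈ 0.133 with about 7 N. Now I sweep in short arcs under light pressure.

Emit:
{"api": "arm_command", "payload": {
  "deltas": [0, 0, 0, 0.0006, 0.0009, 0, 10, 0, 0, 0, 0.0011, 0.0017, 0, 10, 0, 0, 0, 0.0017, 0.0026, 0, 10, 0, 0, 0, 0.0022, 0.0035, 0, 10]
}}

```text
clock: 10.1
position: [0.5871, 0.0092, 0.133]
ee_rot: [2.411, 2.013, -0.002]
force: [-7.8, -8.1, 10.7]
width: 0.181
gripper_force: 60.0
```

Emit:
{"api": "arm_command", "payload": {
  "deltas": [0, 0, 0, 0, 0, 0, 10, 0, 0, 0, 0, 0, 0, 10]
}}

```text
clock: 10.3
position: [0.5872, 0.0093, 0.133]
ee_rot: [2.411, 2.013, -0.002]
force: [-8.0, -7.6, 9.0]
width: 0.181
gripper_force: 60.0
```

Emit:
{"api": "arm_command", "payload": {
  "deltas": [0, 0, 0, 0, 0, 0.0005, 10, 0, 0, 0, 0, 0, 0.0005, 10]
}}

```text
clock: 10.5
position: [0.5873, 0.0096, 0.133]
ee_rot: [2.411, 2.014, -0.002]
force: [-4.8, -5.3, 4.3]
width: 0.186
gripper_force: 60.0
```

```bash
python3 -c "
from h import *
st()"
```

```text
t 10.5 p [0.5873, 0.0096, 0.133] yaw -10.2 z [-0.001, -0.001, -1.0] F [-4.8, -5.3, 4.3] T [-1.62, 1.35, -0.0] w 17.1 g 60.0
```

Emit:
{"api": "arm_command", "payload": {
  "deltas": [0, 0, 0, 0.0005, 0.0009, 0, 10, 0, 0, 0, 0.001, 0.0018, 0, 10, 0, 0, 0, 0.0015, 0.0028, 0, 10, 0, 0, 0, 0.0019, 0.0037, 0, 10, 0, 0, 0, 0.0019, 0.0037, 0, 10]
}}

```text
clock: 11.0
position: [0.5892, 0.0132, 0.133]
ee_rot: [2.411, 2.014, -0.002]
force: [-3.9, -6.2, 4.2]
width: 0.183
gripper_force: 60.0
```

Emit:
{"api": "arm_command", "payload": {
  "deltas": [0, 0, 0, 0.0004, 0.0009, 0, 10, 0, 0, 0, 0.0008, 0.0019, 0, 10, 0, 0, 0, 0.0012, 0.0029, 0, 10, 0, 0, 0, 0.0016, 0.0038, 0, 10, 0, 0, 0, 0.0016, 0.0038, 0, 10]
}}

```text
clock: 11.5
position: [0.591, 0.0169, 0.1331]
ee_rot: [2.41, 2.013, -0.002]
force: [-3.8, -6.3, 3.4]
width: 0.183
gripper_force: 60.0
```

Emit:
{"api": "arm_command", "payload": {
  "deltas": [0, 0, 0, 0.0004, 0.001, 0, 10, 0, 0, 0, 0.0007, 0.002, 0, 10, 0, 0, 0, 0.001, 0.003, 0, 10, 0, 0, 0, 0.0013, 0.004, 0, 10, 0, 0, 0, 0.0013, 0.004, 0, 10]
}}

```text
clock: 12.0
position: [0.5924, 0.0207, 0.1331]
ee_rot: [2.41, 2.013, -0.002]
force: [-3.6, -6.8, 3.0]
width: 0.185
gripper_force: 60.0
```

Emit:
{"api": "arm_command", "payload": {
  "deltas": [0, 0, 0, 0.0003, 0.001, -0.0003, 10, 0, 0, 0, 0.0005, 0.002, -0.0003, 10, 0, 0, 0, 0.0008, 0.003, -0.0003, 10, 0, 0, 0, 0.001, 0.004, -0.0003, 10, 0, 0, 0, 0.001, 0.004, -0.0003, 10]
}}

```text
clock: 12.5
position: [0.5936, 0.0243, 0.133]
ee_rot: [2.41, 2.012, -0.002]
force: [-4.1, -8.1, 5.3]
width: 0.186
gripper_force: 60.0
```

Emit:
{"api": "arm_command", "payload": {
  "deltas": [0, 0, 0, 0, 0.001, 0, 10, 0, 0, 0, 0.0001, 0.002, 0, 10, 0, 0, 0, 0.0002, 0.0031, 0, 10, 0, 0, 0, 0.0004, 0.0041, 0, 10, 0, 0, 0, 0.0004, 0.0041, 0, 10]
}}

```text
clock: 13.0
position: [0.5944, 0.0291, 0.1329]
ee_rot: [2.409, 2.013, -0.0]
force: [-2.1, -6.4, 1.5]
width: 0.185
gripper_force: 60.0
```

Fz fell to 1.5 N and the pin skipped ahead, so it may be at the hole. I press down a little here.

Emit:
{"api": "arm_command", "payload": {
  "deltas": [0, 0, 0, 0, 0, -0.001, 10, 0, 0, 0, 0, 0, -0.001, 10]
}}

```text
clock: 13.2
position: [0.5947, 0.0291, 0.132]
ee_rot: [2.409, 2.013, 0.001]
force: [-0.1, -6.9, 2.3]
width: 0.184
gripper_force: 60.0
```

It drops without resistance, so I follow it down.

Emit:
{"api": "arm_command", "payload": {
  "deltas": [0, 0, 0, 0, 0, -0.001, 10, 0, 0, 0, 0, 0, -0.002, 10, 0, 0, 0, 0, 0, -0.002, 10]
}}

```text
clock: 13.5
position: [0.5948, 0.0294, 0.13]
ee_rot: [2.409, 2.013, 0.001]
force: [-1.3, -4.4, 2.3]
width: 0.187
gripper_force: 60.0
```

```bash
python3 -c "
from h import *
st()"
```

```text
t 13.5 p [0.5948, 0.0294, 0.13] yaw -10.2 z [0.002, -0.001, -1.0] F [-1.3, -4.4, 2.3] T [-1.48, 0.33, -0.02] w 17.1 g 60.0
```

Emit:
{"api": "arm_command", "payload": {
  "deltas": [0, 0, 0, 0, 0, -0.001, 10, 0, 0, 0, 0, 0, -0.002, 10, 0, 0, 0, 0, 0, -0.003, 10, 0, 0, 0, 0, 0, -0.004, 10, 0, 0, 0, 0, 0, -0.004, 10]
}}

```text
clock: 14.0
position: [0.5948, 0.0294, 0.126]
ee_rot: [2.409, 2.013, 0.001]
force: [-0.5, -5.1, 2.2]
width: 0.182
gripper_force: 60.0
```

Emit:
{"api": "arm_command", "payload": {
  "deltas": [0, 0, 0, 0, 0, -0.001, 10, 0, 0, 0, 0, 0, -0.002, 10, 0, 0, 0, 0, 0, -0.003, 10, 0, 0, 0, 0, 0, -0.004, 10, 0, 0, 0, 0, 0, -0.004, 10]
}}

```text
clock: 14.5
position: [0.5947, 0.0294, 0.122]
ee_rot: [2.409, 2.013, 0.001]
force: [-0.3, -5.1, 1.3]
width: 0.183
gripper_force: 60.0
```

Emit:
{"api": "arm_command", "payload": {
  "deltas": [0, 0, 0, 0, 0, -0.0008, 10, 0, 0, 0, 0, 0, -0.0015, 10, 0, 0, 0, 0, 0, -0.0015, 10]
}}

```text
clock: 14.8
position: [0.5948, 0.0293, 0.1211]
ee_rot: [2.41, 2.013, 0.002]
force: [-4.2, -5.6, 9.7]
width: 0.181
gripper_force: 60.0
```

The collar is seated. I unload the arm so that the hole takes the spring load, then let go.

Emit:
{"api": "arm_command", "payload": {
  "deltas": [0, 0, 0, 0, -0.0005, 0.0006, 10, 0, 0, 0, 0, -0.001, 0.0008, 10, 0, 0, 0, 0, -0.001, 0.0008, 10]
}}

```text
clock: 15.1
position: [0.5947, 0.0292, 0.1212]
ee_rot: [2.409, 2.014, 0.002]
force: [0.5, -4.0, 1.8]
width: 0.182
gripper_force: 60.0
```

Emit:
{"api": "arm_command", "payload": {
  "deltas": [0, 0, 0, 0, -0.0005, 0, 10, 0, 0, 0, 0, -0.001, 0, 10, 0, 0, 0, 0, -0.001, 0, 10]
}}

```text
clock: 15.4
position: [0.5946, 0.0289, 0.1212]
ee_rot: [2.409, 2.016, 0.002]
force: [2.7, -2.3, 2.7]
width: 0.186
gripper_force: 60.0
```

Emit:
{"api": "arm_command", "payload": {
  "deltas": [0, 0, 0, 0, 0, 0, 20, 0, 0, 0, 0, 0, 0, 24, 0, 0, 0, 0, 0, 0, 27, 0, 0, 0, 0, 0, 0, 27, 0, 0, 0, 0, 0, 0, 27],
  "force": 10
}}

```text
clock: 15.9
position: [0.5938, 0.0286, 0.1208]
ee_rot: [-2.41, -2.015, 0.0]
force: [-0.2, 0.2, 0.1]
width: 0.294
gripper_force: 0.0
```

```bash
python3 - <<'E'
from h import *
s=st(); im=optics.get_image('side'); cv2.imwrite('pics/side6r.png',im)
c=im[140:200,250:320]; cv2.imwrite('pics/z6.png',cv2.resize(c,None,fx=10,fy=10,interpolation=cv2.INTER_CUBIC))
E
```

```text
t 15.9 p [0.5938, 0.0286, 0.1208] yaw -10.2 z [-0.0, 0.0, -1.0] F [-0.2, 0.2, 0.1] T [-0.1, 0.02, -0.01] w 26.9 g 0.0
```

View pics/z6.png

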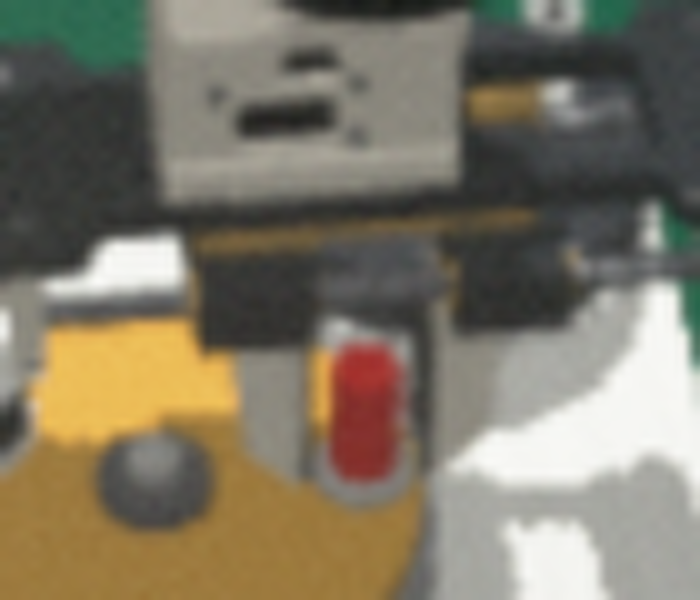

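The released pin stands upright at crop (365,420) with its collar on the wheel, and the wheel is holding. The gripper feels no force, so I retreat upward.

Emit:
{"api": "arm_command", "payload": {
  "deltas": [0, 0, 0, 0.0005, 0, 0.01, 27, 0, 0, 0, 0.0005, 0, 0.025, 27, 0, 0, 0, 0.0005, 0, 0.045, 27, 0, 0, 0, 0.0005, 0, 0.08, 27, 0, 0, 0, 0.0005, 0, 0.12, 27, 0, 0, 0, -0.05, -0.05, 0.16, 27, 0, 0, 0, -0.1, -0.1, 0.16, 27, 0, 0, 0, -0.15, -0.15, 0.16, 27, 0, 0, 0, -0.15, -0.2, 0.16, 27, 0, 0, 0, -0.15, -0.25, 0.16, 27, 0, 0, 0, -0.15, -0.25, 0.16, 27]
}}

```text
clock: 17.05
position: [0.445, -0.2155, 0.2825]
ee_rot: [2.408, 2.015, 0.004]
force: [1.1, 0.1, 1.1]
width: 0.293
gripper_force: 0.0
```

```bash
python3 - <<'E'
from h import *
s=st(); im=optics.get_image('side'); tp=optics.get_image('top')
def px(n,im,roi):
    for lo,hi in(((0,130,70),(8,255,255)),): return blobs(im,lo,hi,5,roi)[:2]
print(px("side",im,(220,140,320,220)),px("top",tp,(200,130,300,230)))
r=px("top",tp,(200,130,300,230)); q=px("side",im,(220,140,320,220))
if r and q:
    X=tri(r[0][1],q[0][1]); print(X); d=X[:2]-[.5425,.0367]; print("r",np.hypot(*d),"q",np.arctan2(d[1],d[0])+1.048)
cv2.imwrite('pics/z7.png',np.hstack([cv2.resize(im[140:220,230:310],(400,400),interpolation=2),cv2.resize(tp[130:230,200:300],(400,400),interpolation=2)]))
E
```

```text
t 17.05 p [0.445, -0.2155, 0.2825] yaw -10.2 z [0.003, 0.001, -1.0] F [1.1, 0.1, 1.1] T [-0.1, -0.07, 0.03] w 26.9 g 0.0
[] [(35, [252.11, 159.06], [249, 156, 7, 7])]
```

View pics/z7.png

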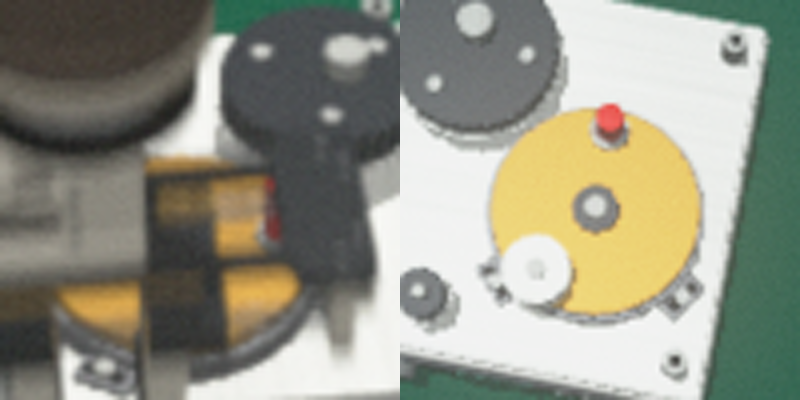

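The top view shows the red-headed pin upright at (252,159), its collar on the wheel with the wheel swung and held. The arm has nothing in hand and is clear, so I hand in.

Emit:
{"api": "arm_command", "payload": {
  "deltas": [0, 0, 0, 0, 0, 0, 27, 0, 0, 0, 0, 0, 0, 27, 0, 0, 0, 0, 0, 0, 27]
}}

```text
clock: 17.45
position: [0.4465, -0.2125, 0.2809]
ee_rot: [-2.407, -2.018, -0.001]
force: [-0.4, 0.9, -0.4]
width: 0.297
gripper_force: 0.0
```

```bash
python3 -c "
from cell import arm
print(arm.sign_off())"
```

```text
the job is handed in; nothing more can be done
None
```

The lock pin is fully home and upright in the lock hole, and it alone holds the wheel at about 0.9 rad; the job was handed in at 17.5 s with the arm clear, and no verdict was returned.

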